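Put the two-tier pastry stand together on the bakery counter

TASK

Put the counter's pastry stand together for the day: lower the deep tray over the four stepped posts until it rests flat on the lower steps, then lower the shallow tray over the same posts until it rests flat on the upper steps, each with all four corner holes down over their posts. Set the trays down gently, do not drop or force them, let go of them, and leave the loaf, cake boxes, biscuit jar and tongs where they are.

Things in the scene. Friction and masses are not known exactly. Their poses are not given: they have to be found in the camera images.
- stand: Pastry stand, screwed down (does not move): dark wooden foot plate 230 x 180 x 18 mm with four upright stepped steel posts at x = +-80, y = +-55 mm, their tips 195 mm above the counter. Each post: foot 28 mm in diameter, shank 18 mm, pin 8 mm (see the two points). Origin: centre of the underside, on the counter; x along the long side, z up. A half turn of stand or tray makes no difference.
- lower_steps (a point): Point on the stand's centre line, 40 mm above the counter, at the height of the four flat lower steps (top of the 28 mm feet), where the deep tray's origin comes to lie; axes as the stand's. From here the 18 mm shanks rise to the upper steps.
- upper_steps (a point): Point on the stand's centre line, 150 mm above the counter, at the height of the four flat upper steps, where the shallow tray's origin comes to lie; axes as the stand's. The step's edge is bevelled: 18 mm in diameter at 146 mm, 15 mm at 150 mm. Above it the 8 mm pin, its end rounded over the last 8 mm to the tip at 195 mm.
- deep_tray: Larger, deep tray of light wood, loose on the counter: 200 x 160 mm outside, rim 32 mm high and 5 mm thick, floor 8 mm thick with four through holes 22.5 mm in diameter at x = +-80, y = +-55 mm (they pass pins and shanks, not the feet). A carrying handle stands lengthwise over its middle. About 0.45 kg. Origin: centre of the underside; x along the long side, z up.
- deep_tray_grip (a point): Middle of the deep tray's handle, a straight wooden bar 130 mm long (x), 14 mm thick (y), 20 mm tall, 48 to 68 mm above the tray's underside, on two thin steel uprights at x = +-52 mm. This point lies 58 mm above the underside, over the tray's centre; pinch here from above, along y; axes as the tray's.
- shallow_tray: Smaller, shallow tray of light wood, loose on the counter: 188 x 138 mm outside, rim 16 mm high and 5 mm thick, floor 8 mm thick with four through holes 12.5 mm in diameter at x = +-80, y = +-55 mm (they pass only the pins). A carrying handle like the deep tray's. About 0.35 kg. Origin: centre of the underside; x along the long side, z up.
- shallow_tray_grip (a point): Middle of the shallow tray's handle, a straight wooden bar 130 mm long (x), 14 mm thick (y), 20 mm tall, 48 to 68 mm above the tray's underside, on two thin steel uprights at x = +-52 mm. This point lies 58 mm above the underside, over the tray's centre; pinch here from above, along y; axes as the tray's.
- loaf: Brown loaf 190 mm long, 84 mm wide and high, lying loose on the counter beyond the stand; a bystander. Origin: under its middle; x along its length.
- cake_boxes: Two white cardboard cake boxes stacked, as one thing 126 x 150 mm, 122 mm high; a bystander. Origin: centre of the underside.
- biscuit_jar: Glass jar of biscuits with a steel lid, 90 mm in diameter, 170 mm high; a bystander. Origin: centre of the underside.
- tongs: Steel serving tongs lying flat, 205 mm long, about 70 mm wide, 25 mm high; a bystander. Origin: on the counter under their middle; x along their length towards the jaws.

How it is judged (in metres and radians):
On the way, in this order (a step that is already met when the one before it is completed fails the run):
1. the deep tray rests on the four lower steps (horizontal distance between deep_tray and lower_steps below 0.006 m and z of deep_tray in the frame of stand between 0.036 and 0.044 m and angle between the x axis of deep_tray and the x axis of stand, either way round below 0.06 rad and angle between deep_tray's own z axis and vertical below 0.03 rad), for 0.3 s.
2. the shallow tray rests on the four upper steps (horizontal distance between shallow_tray and upper_steps below 0.006 m and z of shallow_tray in the frame of stand between 0.146 and 0.154 m and angle between the x axis of shallow_tray and the x axis of stand, either way round below 0.06 rad and angle between shallow_tray's own z axis and vertical below 0.03 rad), for 0.3 s.
At the end, for the whole second after the job is handed in: Both trays rest on the stand: deep tray on the lower steps (40 mm), shallow tray on the upper steps (150 mm), each within 4 mm of that height, centre within 6 mm of the stand's centre line, long side along the stand's (either way round, 0.06 rad), level within 0.03 rad (all of step 1 and all of step 2 and linear speed of each of deep_tray, shallow_tray below 0.02 m/s); the robot touches nothing.
It fails at once if a tray strikes or is forced against the stand with more than 60 N (contact force between any of deep_tray, shallow_tray and stand above 60 N).
It fails at once if a bystander (loaf, cake boxes, biscuit jar, tongs) is moved more than 20 mm (distance of any of loaf, cake_boxes, biscuit_jar, tongs from where it was at the start of the episode above 0.02 m).
It also fails if it takes over 72 s, if anything falls off the work surface, if the arm or the gripper's body presses on something with over 40 N, if the wrist force passes 120 N, or if a joint passes its speed limit or range.

ROBOT

A 6-joint arm with a two-finger parallel gripper is mounted at the origin on the work surface. World frame = base frame: x ahead of the robot, y to its left, z up, the work surface at z = 0. Lengths are in mm, angles in rad, forces in N, time in s.
With the tool pointing down it reaches from about 300 to 775 mm from the base axis. Payload 14.6 kg.
Tool frame: the origin (TCP) lies on the centre line of the jaws, within the pads' length; the fingertips stand manip.finger_overhang ahead of it and the grasp point (between the pads) lies 11 mm behind it (manip.finger_overhang is the distance from the TCP to the fingertips, in mm); y points along the fingers, x is the direction in which the jaws open and shut, and the axes are right-handed (so a half turn about y gives the same grasp; the last joint's range is limited). The gripper opens to 94 mm and grips with 3 to 60 N. Pads are 16 mm wide; open, the fingers measure 119 mm over their backs; the gripper's body (75 mm by 177 mm) begins 78 mm behind the grasp point.
Start: joints at [1.152, 0.3, 1.521, -0, 1.321, -0.067], TCP at [189.52, 516.305, 213.446] pointing down, gripper open.
Joint ranges: [-3.03, 3.03], [-0.79, 2.21], [0.23, 2.52], [-1.04, 4.18], [0, 3.07], [-2.55, 2.55]. Speed limits (rad/s): [2.22, 2.22, 2.57, 3.14, 3.14, 3.14].

INTERFACE

Orientations are given as [roll, pitch, yaw] about the fixed x, y, z axes, in that order (R = Rz(yaw) Ry(pitch) Rx(roll)).
In Python, from cell import monitor, viewer, ticket, manip gives the robot as it stands.
- The arm moves only by the shell command python3 -m jog 'ROWS' [FORCE]. ROWS is JSON, a list of rows, each an object of numbers: "grip": the finger opening in cm, from 0 to 9.4; "dx", "dy", "dz": the shift along the tool's x, y, z in cm; "spin": the turn about the tool's y in degrees. In form: [{"grip": .., "dx": .., "dy": .., "dz": .., "spin": ..}, ...]. A call has 1 to 20 rows; each row is the pose to reach, as a shift and turn from the pose commanded when the call began, along the tool's axes at that moment; what a row does not reach only later rows make up. A row lasts 1/8 s, in which the tool goes at most 62.5 mm and 10.7 degrees, less where a joint would pass 70% of its speed; a pose out of reach is approached as far as the arm can. A call with a gripper value outside its range is refused whole. The fingers move at their own pace and stop on an object; FORCE is the grip in N (left out, the last holds). Time passes only in rows, so rows that repeat a pose let the fingers close. It gives the time, the measured TCP pose, the force and the opening at its end, in the units of the state.
- monitor.read_state(): the state, without advancing time (a new reading comes with each control period).
- viewer.camera(name): name is "side" or "top" or "wrist"; returns a dict with "color" (400x640x3 uint8, red, green, blue), "vertical_fov" (degrees; the focal length in pixels is half the picture's height over the tangent of half this angle, whatever the lens; pixels are square), "cx", "cy" (the principal point, pixels), "rvec" (rotation vector, rad) and "tvec" (3), from world to camera coordinates, as OpenCV has them. Camera axes: x right, y down, z forward; pixel columns grow to the right and rows downward; lengths in mm; the calibration is good to about 2 mm. A picture is of the moment at which its call begins. There is no depth.
- ticket.sign_off(): hands the job in, once; it reports no verdict.
The state is a dict: "clock": time; "joints": joint angles; "qd": joint speeds; "effort": joint torques, N m; "eef_pos": TCP position; "eef_rot": TCP orientation; "wrist_force": force on the tool from outside, world axes, zero at the start; "moment": the same for the moment, N m; "finger_gap": finger opening in mm.
Only numpy, scipy, OpenCV 4.12 (cv2) and the standard library are available. Lean on these libraries where they do the work, as an engineer would, in place of code of your own. Each camera call takes 0.05 s, during which the arm holds its last target. There are 200 camera calls.

## Working session

There is one attempt and no reset: what is moved stays moved. The work goes in short steps, Python scripts to look and compute and a shell command to move; the robot and the scene stay as the last step left them, time stands still between calls to the robot, and variables do not carry over. Pictures are saved under pics/ and viewed, about 8 in all and at most 12, crops included, and the job is handed in when it is done.

```bash
mkdir -p pics; ls; cat > h.py <<'E'
import numpy as np, cv2
from cell import monitor, viewer, ticket, manip
def shot(n,fn):
    c=viewer.camera(n); cv2.imwrite('pics/'+fn,c['color'][:,:,::-1]); np.save('pics/'+fn[:-4]+'.npy',{k:v for k,v in c.items()},allow_pickle=True); return c
def load(fn): return np.load('pics/'+fn+'.npy',allow_pickle=True).item()
def K(c):
    f=200/np.tan(np.radians(c['vertical_fov'])/2); return np.array([[f,0,c['cx']],[0,f,c['cy']],[0,0,1]])
def proj(c,P): return cv2.projectPoints(np.array(P,float).reshape(-1,3),np.array(c['rvec'],float),np.array(c['tvec'],float),K(c),None)[0][:,0]
def atz(c,uv,z):
    R=cv2.Rodrigues(np.array(c['rvec'],float))[0]; o=-R.T@np.array(c['tvec'],float).ravel()
    out=[]
    for p in np.array(uv,float).reshape(-1,2):
        d=R.T@np.linalg.inv(K(c))@[*p,1]; out.append(o+d*(z-o[2])/d[2])
    return np.array(out)
E
python3 - <<'E'
from h import *
for n in ['top','side','wrist']:
    c=shot(n,n+'0.png'); print(n,{k:v for k,v in c.items() if k!='color'})
s=monitor.read_state();print(s, manip.finger_overhang)
a=cv2.imread('pics/top0.png');print(a.shape)
E
```

```text
pics
top {'vertical_fov': 57.21436263522133, 'cx': 318.06942572171727, 'cy': 198.35884431735133, 'rvec': array([ 2.14545802, -2.11926192,  0.14774898]), 'tvec': array([  13.38074403,  581.63244188, 1600.05480555])}
side {'vertical_fov': 43.14558551804133, 'cx': 308.8792355462925, 'cy': 203.04496207488825, 'rvec': array([ 0.87368506, -2.44922268,  1.17559584]), 'tvec': array([ 457.8781252 ,  329.50087361, 1685.51884883])}
wrist {'vertical_fov': 69.22449255521401, 'cx': 317.8583768593047, 'cy': 195.97394155717654, 'rvec': array([-2.40710017, -1.68032772, -0.2030084 ]), 'tvec': array([-549.50847318,  -23.80266603,  390.72407669])}
{'clock': 0.15, 'joints': array([ 1.15241151e+00,  3.00341583e-01,  1.52145857e+00,  4.11596980e-07,
        1.32069193e+00, -6.66143992e-02]), 'qd': array([-0.00148071, -0.00224499, -0.00197113,  0.00033397, -0.00237189,
       -0.00018923]), 'effort': array([-6.63785067e-04, -5.31956363e+01, -3.52818739e+01,  7.07153231e-02,
        2.35769124e-02, -1.56403564e-05]), 'eef_pos': array([189.436767  , 516.13326325, 213.00919774]), 'eef_rot': array([-1.57073606e+00,  8.97405099e-04,  1.21902584e+00]), 'wrist_force': array([-0.66175001, -0.82116908,  0.02596846]), 'moment': array([-0.00606797,  0.01472794, -0.00830485]), 'finger_gap': 93.58447005194205} 8.0
(400, 640, 3)
```

View pics/top0.png

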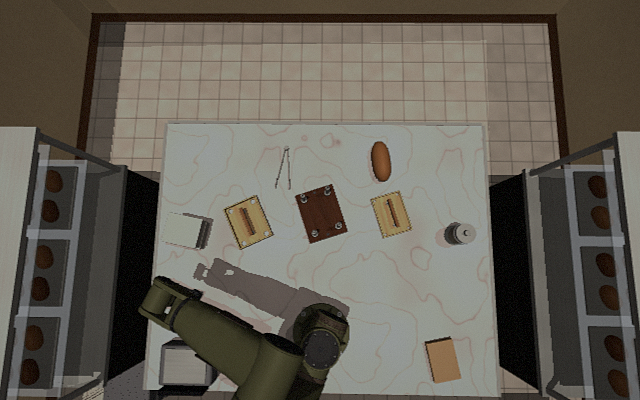

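View pics/side0.png

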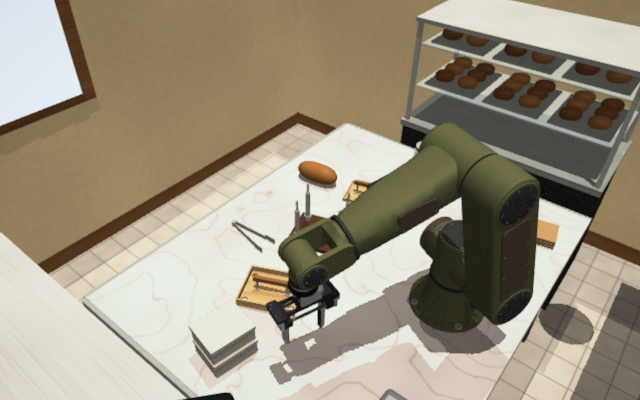

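The top view shows the deep tray at about (248,221), the stand at (321,214) and the shallow tray at (391,214). The boxes are left at (187,230), the tongs at (284,168), the loaf at (381,161) and the jar at (460,233). The side view agrees with this. Next, an enlarged crop.

```bash
python3 - <<'E'
from h import *
a=cv2.imread('pics/top0.png')[175:255,215:420]
cv2.imwrite('pics/c1.png',cv2.resize(a,None,fx=3.9,fy=3.9,interpolation=cv2.INTER_CUBIC))
E
```

```text
(no output)
```

View pics/c1.png

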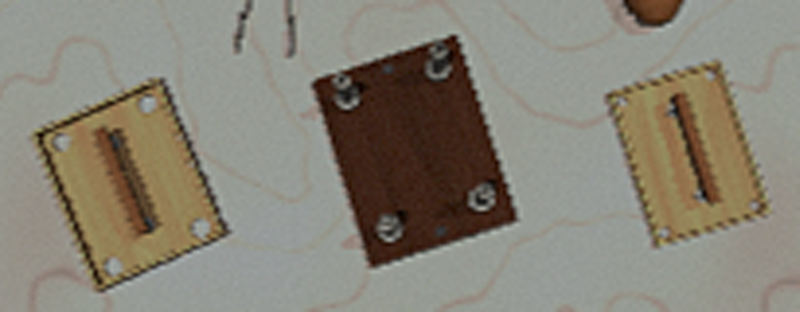

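View pics/wrist0.png

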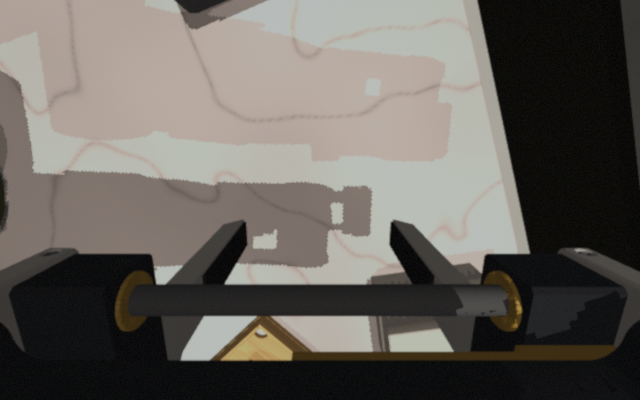

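```bash
cat >> h.py <<'E'
def fit(model,P):
    """2D rigid fit model->P: returns x,y,yaw deg,residuals mm"""
    m=np.array(model,float)[:,:2];P=np.array(P)[:,:2];mc=m.mean(0);pc=P.mean(0);a=m-mc;b=P-pc
    t=np.arctan2((a[:,0]*b[:,1]-a[:,1]*b[:,0]).sum(),(a*b).sum());R=np.array([[np.cos(t),-np.sin(t)],[np.sin(t),np.cos(t)]])
    o=pc-R@mc; return o.round(1),np.degrees(t).round(2),np.linalg.norm(m@R.T+o-P,axis=1).round(1)
def rect(l,w): return [[l/2,w/2],[l/2,-w/2],[-l/2,-w/2],[-l/2,w/2]]
E
python3 - <<'E'
from h import *
c=load('top0'); g=lambda L:(np.array(L,float)+.5)/3.9-.5+[215,175]
for n,L,z,r in [('deep',[(36,133),(162,80),(228,234),(100,290)],32,rect(200,160)),('deeph',[(62,142),(149,104),(201,228),(114,266)],4,rect(160,110)),
 ('stand',[(314,82),(457,37),(517,219),(372,266)],18,rect(230,180)),('shal',[(607,95),(718,62),(768,212),(658,246)],16,rect(188,138)),('shalh',[(622,102),(711,74),(756,206),(665,233)],4,rect(160,110))]:
    print(n,fit(r,atz(c,g(L),z)))
for n,p,z in [('box',(187,228),100),('jar',(460,233),100),('loaf',(381,161),40),('tongs',(284,168),10)]: print(n,atz(c,p,z).round())
w=load('wrist0');R=cv2.Rodrigues(w['rvec'])[0];s=monitor.read_state();from scipy.spatial.transform import Rotation as Ro
T=Ro.from_euler('xyz',s['eef_rot']).as_matrix();print('tool',T.round(3));print('cam pos in tool',T.T@(-R.T@w['tvec']-s['eef_pos']),'axes',(R@T).round(3))
E
```

```text
deep (array([474. , 332.9]), np.float64(24.61), array([0.9, 3. , 1.4, 2.3]))
deeph (array([475.3, 338.6]), np.float64(24.83), array([0.7, 0.5, 0.3, 0.7]))
stand (array([518.3,   6.9]), np.float64(18.48), array([3.1, 3.4, 3.6, 3.3]))
shal (array([ 518.6, -309.6]), np.float64(17.56), array([2.2, 2.7, 3.5, 3.2]))
shalh (array([ 519.8, -312.6]), np.float64(17.56), array([0.2, 1.4, 1.2, 0.5]))
box [[437. 582. 100.]]
jar [[ 431. -585.  100.]]
loaf [[ 758. -264.   40.]]
tongs [[728. 182.  10.]]
tool [[ 0.345 -0.    -0.939]
 [ 0.939 -0.001  0.345]
 [-0.001 -1.     0.   ]]
cam pos in tool [ 1.17825064e-02 -1.71400931e+02  7.04003506e+01] axes [[ 1.     0.    -0.   ]
 [-0.    -0.24  -0.971]
 [-0.     0.971 -0.24 ]]
```

```bash
cat >> h.py <<'E'
from scipy.spatial.transform import Rotation as Ro
def go(x,y,z,th):
    s=monitor.read_state(); T=Ro.from_euler('xyz',s['eef_rot']).as_matrix()
    d=T.T@(np.array([x,y,z])-s['eef_pos'])/10; cur=np.degrees(np.arctan2(T[1,0],T[0,0])); sp=-(th-cur); sp=(sp+180)%360-180
    print('clock',round(s['clock'],2),'cur',s['eef_pos'].round(1),round(cur,2),'dx %.2f dy %.2f dz %.2f spin %.2f'%(*d,sp),'F',s['wrist_force'].round(1),'tilt',(T[2]*1000).round(1))
E
python3 -c "
from h import *
go(395,-34,350,-71.5)"
```

```text
clock 0.15 cur [189.4 516.1 213. ] 69.85 dx -44.57 dy -13.66 dz -38.25 spin 141.35 F [-0.7 -0.8  0. ] tilt [-9.e-01 -1.e+03  1.e-01]
```

```bash
python3 -m jog '[{"dy":-4,"dz":-1,"spin":3},{"dy":-8,"dx":-2,"dz":-3,"spin":10},{"dy":-12,"dx":-5,"dz":-6,"spin":20},{"dy":-13.7,"dx":-9,"dz":-9,"spin":30},{"dy":-13.7,"dx":-13,"dz":-12,"spin":40},{"dy":-13.7,"dx":-17,"dz":-15.5,"spin":50},{"dy":-13.7,"dx":-21,"dz":-19,"spin":60},{"dy":-13.7,"dx":-25,"dz":-22,"spin":70},{"dy":-13.7,"dx":-29,"dz":-25.5,"spin":80},{"dy":-13.7,"dx":-33,"dz":-29,"spin":90},{"dy":-13.7,"dx":-37,"dz":-32,"spin":100},{"dy":-13.7,"dx":-40.5,"dz":-35,"spin":110},{"dy":-13.7,"dx":-43,"dz":-37,"spin":120},{"dy":-13.7,"dx":-44.3,"dz":-38,"spin":130},{"dy":-13.7,"dx":-44.6,"dz":-38.25,"spin":137},{"dy":-13.7,"dx":-44.6,"dz":-38.25,"spin":141},{"dy":-13.7,"dx":-44.6,"dz":-38.25,"spin":141.35},{"dy":-13.7,"dx":-44.6,"dz":-38.25,"spin":141.35},{"dy":-13.7,"dx":-44.6,"dz":-38.25,"spin":141.35}]'
python3 - <<'E'
from h import *
c=shot('wrist','w1.png'); s=monitor.read_state(); print(s['eef_pos'],np.abs(s['qd']).max())
go(356,279,350,-65.3)
E
```

```text
[189.44076903 516.18790007 213.11277604] 0.0021979438384025266
clock 0.2 cur [189.4 516.2 213.1] 69.85 dx -16.54 dy -13.68 dz -23.81 spin 135.15 F [-0.1  0.4  0.3] tilt [-7.e-01 -1.e+03  1.e-01]validation failed for argument at $[0]...
```

View pics/w1.png

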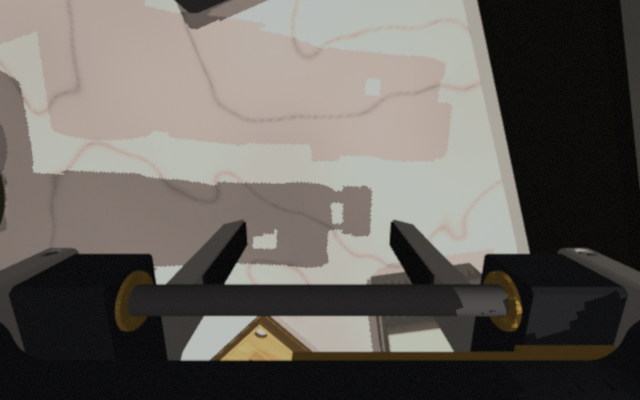

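The call was refused because each row needs every field, so the arm hasn't moved and the picture is unchanged. I'll resend it with complete rows.

```bash
python3 -m jog '[{"grip":9.4,"dx":0,"dy":-4,"dz":-1,"spin":3},{"grip":9.4,"dx":-2,"dy":-8,"dz":-3,"spin":10},{"grip":9.4,"dx":-5,"dy":-12,"dz":-6,"spin":20},{"grip":9.4,"dx":-9,"dy":-13.7,"dz":-9,"spin":30},{"grip":9.4,"dx":-13,"dy":-13.7,"dz":-12,"spin":40},{"grip":9.4,"dx":-17,"dy":-13.7,"dz":-15.5,"spin":50},{"grip":9.4,"dx":-21,"dy":-13.7,"dz":-19,"spin":60},{"grip":9.4,"dx":-25,"dy":-13.7,"dz":-22,"spin":70},{"grip":9.4,"dx":-29,"dy":-13.7,"dz":-25.5,"spin":80},{"grip":9.4,"dx":-33,"dy":-13.7,"dz":-29,"spin":90},{"grip":9.4,"dx":-37,"dy":-13.7,"dz":-32,"spin":100},{"grip":9.4,"dx":-40.5,"dy":-13.7,"dz":-35,"spin":110},{"grip":9.4,"dx":-43,"dy":-13.7,"dz":-37,"spin":120},{"grip":9.4,"dx":-44.3,"dy":-13.7,"dz":-38,"spin":130},{"grip":9.4,"dx":-44.6,"dy":-13.7,"dz":-38.25,"spin":137},{"grip":9.4,"dx":-44.6,"dy":-13.7,"dz":-38.25,"spin":141},{"grip":9.4,"dx":-44.6,"dy":-13.7,"dz":-38.25,"spin":141.35},{"grip":9.4,"dx":-44.6,"dy":-13.7,"dz":-38.25,"spin":141.35},{"grip":9.4,"dx":-44.6,"dy":-13.7,"dz":-38.25,"spin":141.35}]' && python3 - <<'E'
from h import *
c=shot('wrist','w2.png'); s=monitor.read_state(); print(s['eef_pos'],s['joints'],np.abs(s['qd']).max())
go(356,279,350,-65.3)
E
```

```text
clock: 2.58
eef_pos: [394.9, -34.1, 350.4]
eef_rot: [-1.571, -0.0, -1.247]
wrist_force: [0.0, 0.8, -0.0]
finger_gap: 93.9
[394.89807029 -34.12133744 350.46543175] [-1.78647902e-01 -1.27111314e-01  1.67107078e+00 -1.99491262e-05
  1.59757332e+00  1.06850380e+00] 0.0023537285576540595
clock 2.62 cur [394.9 -34.1 350.5] -71.46 dx -30.92 dy 0.05 dz 6.27 spin -6.16 F [-0.2 -1.1  0.8] tilt [    0. -1000.     0.]
```

```bash
python3 -m jog '[{"grip":9.4,"dx":-3,"dy":0,"dz":0.5,"spin":-1},{"grip":9.4,"dx":-8,"dy":0,"dz":1.5,"spin":-2},{"grip":9.4,"dx":-13,"dy":0,"dz":2.5,"spin":-3},{"grip":9.4,"dx":-18,"dy":0,"dz":3.5,"spin":-4},{"grip":9.4,"dx":-23,"dy":0,"dz":4.7,"spin":-5},{"grip":9.4,"dx":-28,"dy":0,"dz":5.7,"spin":-6},{"grip":9.4,"dx":-30.4,"dy":0,"dz":6.2,"spin":-6.2},{"grip":9.4,"dx":-30.9,"dy":0,"dz":6.3,"spin":-6.2},{"grip":9.4,"dx":-30.9,"dy":0,"dz":6.3,"spin":-6.2},{"grip":9.4,"dx":-30.9,"dy":0,"dz":6.3,"spin":-6.2}]' && python3 - <<'E'
from h import *
c=shot('wrist','w3.png'); s=monitor.read_state(); print(np.abs(s['qd']).max())
print(proj(load('w2'),[[518,7,18]]),proj(c,[[475,336,8]]))
a=cv2.imread('pics/w2.png')[0:290];b=cv2.imread('pics/w3.png')[0:290]
cv2.imwrite('pics/c2.png',np.vstack([a,b]))
E
```

```text
clock: 3.88
eef_pos: [356.9, 278.0, 350.6]
eef_rot: [-1.57, -0.0, -1.141]
wrist_force: [0.3, 0.2, -0.1]
finger_gap: 93.6
0.0036127364374108515
[[318.41036862  85.68307452]] [[316.24664047  85.49003664]]
```

View pics/c2.png

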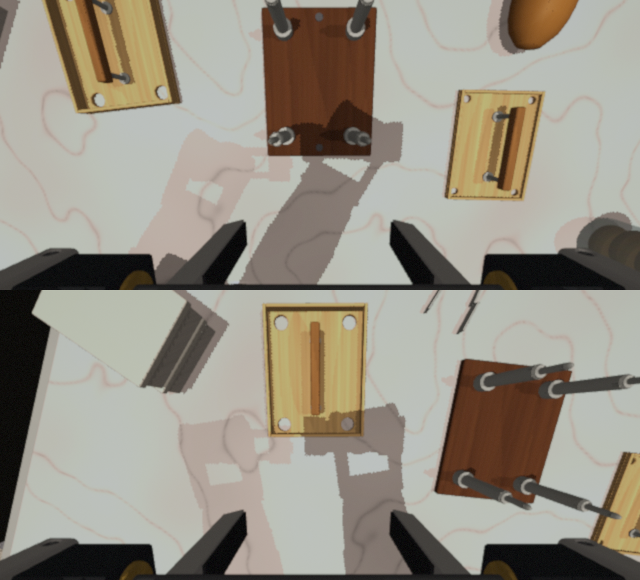

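```bash
python3 - <<'E'
from h import *
a=load('w2');b=load('w3')
F=lambda l,w:[[-l/2,w/2],[-l/2,-w/2],[l/2,-w/2],[l/2,w/2]]
F=lambda l,w:rect(l,w)
for n,c,L,z,r in [('stand',a,[(263,8),(376,8),(374,155),(268,156)],18,(230,180)),
('deep',b,[(263,14),(367,14),(363,146),(266,146)],32,(200,160)),('deeph',b,[(280,33),(349,32.5),(346,134),(284,134)],6,(160,110)),
('shal',a,[(459,91),(544,91),(525,200),(446,198)],16,(188,138)),('shalh',a,[(465,98),(535.5,99),(518,191),(453,191)],6,(160,110)),
('tips in w3',b,[(568,76),(634,92),(615,224),(528,215)],190,(160,110)),('feet w3',b,[(486,92),(556,101),(528,196),(461,188)],40,(160,110))]:
    print(n,fit(F(*r),atz(c,L,z)))
go(475,336,150,-65.3)
E
```

```text
stand (array([518.5,   3.9]), np.float64(19.1), array([2.6, 4. , 2.7, 2.2]))
deep (array([474.3, 338.2]), np.float64(24.39), array([2.7, 1.9, 2.1, 1.9]))
deeph (array([474.4, 338.5]), np.float64(24.79), array([0.7, 0.6, 1. , 1. ]))
shal (array([ 519.1, -311. ]), np.float64(18.12), array([2.9, 1.7, 2.9, 3.9]))
shalh (array([ 521.4, -315.2]), np.float64(17.78), array([4.6, 5.1, 4.1, 4.7]))
tips in w3 (array([514.7,  15.1]), np.float64(22.22), array([14.2, 22.9,  2.2,  8.2]))
feet w3 (array([517. ,   9.7]), np.float64(17.63), array([2.7, 2.6, 4.1, 4.2]))
clock 3.92 cur [356.9 278.1 350.7] -65.37 dx -0.35 dy 20.07 dz 13.14 spin -0.07 F [ 0.6 -0.2 -0. ] tilt [ 0.e+00 -1.e+03  4.e-01]
```

```bash
python3 -c "
from h import *
go(474.4,338.4,47,-65.3)"; python3 -m jog '[{"grip":7,"dx":-0.1,"dy":3,"dz":3,"spin":0},{"grip":7,"dx":-0.3,"dy":8,"dz":8,"spin":0},{"grip":7,"dx":-0.5,"dy":13,"dz":12,"spin":0},{"grip":7,"dx":-0.55,"dy":17,"dz":13,"spin":0},{"grip":7,"dx":-0.6,"dy":20,"dz":13.2,"spin":0},{"grip":7,"dx":-0.6,"dy":20,"dz":13.2,"spin":0},{"grip":7,"dx":-0.6,"dy":20,"dz":13.2,"spin":0}]'; python3 -c "
from h import *
go(474.4,338.4,47,-65.3)
c=shot('wrist','w4.png')"
```

```text
clock 3.92 cur [356.9 278.1 350.7] -65.37 dx -0.59 dy 30.37 dz 13.18 spin -0.07 F [ 0.6 -0.2 -0. ] tilt [ 0.e+00 -1.e+03  4.e-01]
clock: 4.8
eef_pos: [474.7, 339.4, 152.3]
eef_rot: [-1.569, 0.0, -1.14]
wrist_force: [-0.2, -0.8, -0.0]
finger_gap: 69.9
clock 4.8 cur [474.7 339.4 152.3] -65.33 dx 0.08 dy 10.53 dz -0.09 spin -0.03 F [-0.2 -0.8 -0. ] tilt [-3.0e-01 -1.0e+03  2.3e+00]
```

View pics/w4.png

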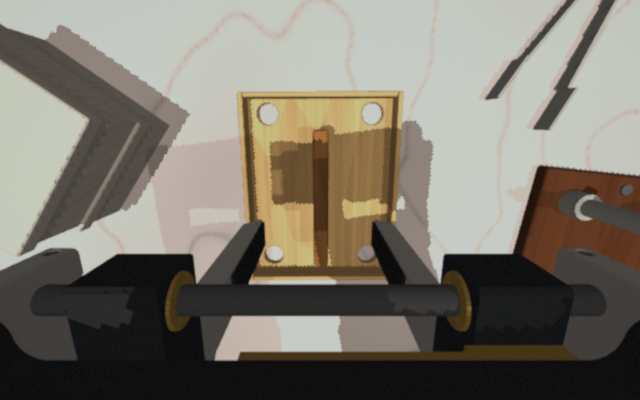

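The tray is well centred under the jaws, with its holes at (268,113), (372,113), (275,253) and (365,253). The boxes and tongs are clear of it.

```bash
python3 -c "
from h import *
c=load('w4');print(fit(rect(160,110),atz(c,[(268,113),(372,113),(366,253),(275,253)],6)))"; python3 -m jog '[{"grip":7,"dx":0,"dy":3,"dz":0,"spin":0},{"grip":7,"dx":0,"dy":6.5,"dz":0,"spin":0},{"grip":7,"dx":0,"dy":9.5,"dz":0,"spin":0},{"grip":7,"dx":0,"dy":10.5,"dz":0,"spin":0},{"grip":7,"dx":0,"dy":10.5,"dz":0,"spin":0},{"grip":0,"dx":0,"dy":10.5,"dz":0,"spin":0},{"grip":0,"dx":0,"dy":10.5,"dz":0,"spin":0},{"grip":0,"dx":0,"dy":10.5,"dz":0,"spin":0},{"grip":0,"dx":0,"dy":10.5,"dz":0,"spin":0},{"grip":0,"dx":0,"dy":10.5,"dz":0,"spin":0},{"grip":0,"dx":0,"dy":10.5,"dz":0,"spin":0},{"grip":0,"dx":0,"dy":10.5,"dz":0,"spin":0}]' 45; python3 -c "
from h import *
go(518,6,265,-71.2)"
```

```text
(array([475.9, 337.9]), np.float64(24.87), array([0.1, 0.4, 0.9, 1.2]))
clock: 6.35
eef_pos: [474.2, 339.2, 45.5]
eef_rot: [-1.571, -0.0, -1.14]
wrist_force: [0.8, -3.0, 0.5]
finger_gap: 13.6
clock 6.35 cur [474.2 339.2  45.5] -65.31 dx 32.11 dy -21.94 dz -9.94 spin 5.89 F [ 0.8 -3.   0.5] tilt [ 3.e-01 -1.e+03 -1.e-01]
```

```bash
python3 -m jog '[{"grip":0,"dx":0,"dy":-1,"dz":0,"spin":0},{"grip":0,"dx":0,"dy":-4,"dz":0,"spin":0},{"grip":0,"dx":0,"dy":-8,"dz":0,"spin":0},{"grip":0,"dx":0,"dy":-12,"dz":0,"spin":0},{"grip":0,"dx":0,"dy":-16,"dz":0,"spin":0},{"grip":0,"dx":1,"dy":-20,"dz":-0.3,"spin":0},{"grip":0,"dx":4,"dy":-22,"dz":-1,"spin":1},{"grip":0,"dx":8,"dy":-22,"dz":-2.5,"spin":2},{"grip":0,"dx":12,"dy":-22,"dz":-4,"spin":3},{"grip":0,"dx":16,"dy":-22,"dz":-5,"spin":4},{"grip":0,"dx":20,"dy":-22,"dz":-6.2,"spin":5},{"grip":0,"dx":24,"dy":-22,"dz":-7.4,"spin":5.9},{"grip":0,"dx":28,"dy":-22,"dz":-8.7,"spin":5.9},{"grip":0,"dx":31,"dy":-22,"dz":-9.6,"spin":5.9},{"grip":0,"dx":32.1,"dy":-22,"dz":-9.9,"spin":5.9},{"grip":0,"dx":32.1,"dy":-22,"dz":-9.9,"spin":5.9},{"grip":0,"dx":32.1,"dy":-22,"dz":-9.9,"spin":5.9},{"grip":0,"dx":32.1,"dy":-22,"dz":-9.9,"spin":5.9}]'; python3 -c "
from h import *
go(518,6,265,-71.2)
c=shot('wrist','w5.png');s=monitor.read_state();print(s['finger_gap'])
a=c['color'][40:260,200:440,::-1];cv2.imwrite('pics/c5.png',cv2.resize(a,None,fx=2.7,fy=2.7,interpolation=cv2.INTER_CUBIC))"
```

```text
clock: 8.6
eef_pos: [518.1, 7.3, 265.5]
eef_rot: [-1.571, 0.0, -1.242]
wrist_force: [-0.5, 0.2, -5.4]
finger_gap: 13.6
clock 8.6 cur [518.1   7.3 265.5] -71.14 dx 0.12 dy 0.05 dz -0.05 spin 0.06 F [-0.5  0.2 -5.4] tilt [-2.e-01 -1.e+03 -0.e+00]
13.769794213535429
```

View pics/c5.png

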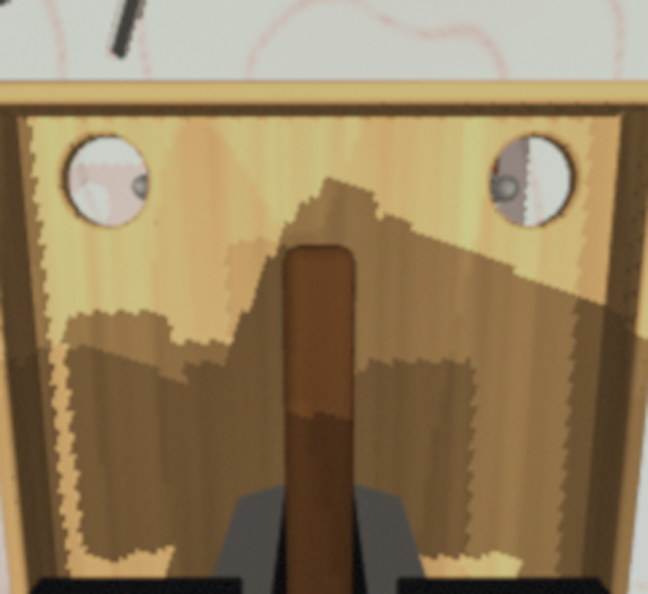

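Both front pins show through the tray's holes. The holes are at crop (106,180) and (533,180), the pins at about (142,187) and (503,187), so only a small correction is needed.

```bash
python3 -c "
from h import *
c=load('w5');g=lambda L:(np.array(L,float)+.5)/2.7-.5+[200,40]
T=Ro.from_euler('xyz',monitor.read_state()['eef_rot']).as_matrix();p=monitor.read_state()['eef_pos']
for z,L in [(223.5,[(106,180),(533,180)]),(192,[(142,187),(504,187)]),(189,[(142,187),(504,187)])]: print(z,((atz(c,g(L),z)-p)@T).round(1))"
```

```text
223.5 [[-56.5  42.   80.8]
 [ 55.   42.   80.8]]
192 [[-54.   73.5  80.6]
 [ 54.7  73.5  80.6]]
189 [[-54.7  76.5  80.7]
 [ 55.3  76.5  80.7]]
```

```bash
python3 -m jog '[{"grip":0,"dx":0.1,"dy":0.5,"dz":0,"spin":0},{"grip":0,"dx":0.1,"dy":1.5,"dz":0,"spin":0},{"grip":0,"dx":0.1,"dy":2.5,"dz":0,"spin":0},{"grip":0,"dx":0.1,"dy":3.5,"dz":0,"spin":0},{"grip":0,"dx":0.1,"dy":4.5,"dz":0,"spin":0},{"grip":0,"dx":0.1,"dy":5.5,"dz":0,"spin":0},{"grip":0,"dx":0.1,"dy":6.2,"dz":0,"spin":0},{"grip":0,"dx":0.1,"dy":6.2,"dz":0,"spin":0},{"grip":0,"dx":0.1,"dy":6.2,"dz":0,"spin":0}]'; python3 -c "
from h import *
go(518,6,265,-71.2)
c=shot('wrist','w6.png')
a=c['color'][60:200,200:440,::-1];cv2.imwrite('pics/c6.png',cv2.resize(a,None,fx=3.3,fy=3.3,interpolation=cv2.INTER_CUBIC))"
```

```text
clock: 9.78
eef_pos: [518.7, 5.5, 203.8]
eef_rot: [-1.57, -0.0, -1.243]
wrist_force: [0.3, -0.1, -5.6]
finger_gap: 13.9
clock 9.78 cur [518.7   5.5 203.8] -71.2 dx -0.07 dy -6.12 dz -0.05 spin -0.00 F [ 0.3 -0.1 -5.6] tilt [ 2.e-01 -1.e+03  5.e-01]
```

View pics/c6.png

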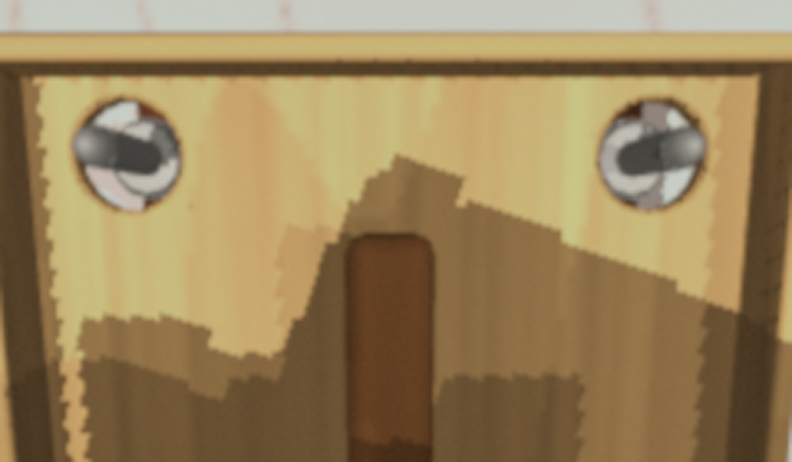

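```bash
python3 -c "
from h import *
c=load('w6');g=lambda L:(np.array(L,float)+.5)/3.3-.5+[200,60]
s=monitor.read_state();T=Ro.from_euler('xyz',s['eef_rot']).as_matrix();p=s['eef_pos']
for z,L in [(162,[(129,154),(652,154)]),(150,[(148,162),(633,161)])]: print(z,((atz(c,g(L),z)-p)@T).round(1))"
```

```text
162 [[-56.4  41.9  80.8]
 [ 55.2  41.9  80.7]]
150 [[-55.4  53.9  79.7]
 [ 54.2  53.9  79.9]]
```

```bash
python3 -m jog '[{"grip":0,"dx":0,"dy":0,"dz":-0.07,"spin":0},{"grip":0,"dx":0,"dy":0.4,"dz":-0.07,"spin":0},{"grip":0,"dx":0,"dy":0.8,"dz":-0.07,"spin":0},{"grip":0,"dx":0,"dy":1.2,"dz":-0.07,"spin":0},{"grip":0,"dx":0,"dy":1.6,"dz":-0.07,"spin":0},{"grip":0,"dx":0,"dy":2,"dz":-0.07,"spin":0},{"grip":0,"dx":0,"dy":2,"dz":-0.07,"spin":0}]'
```

```text
clock: 10.7
eef_pos: [517.8, 5.3, 183.1]
eef_rot: [-1.571, 0.0, -1.243]
wrist_force: [0.3, -0.4, -4.3]
finger_gap: 13.8
```

```bash
python3 -m jog '[{"grip":0,"dx":0,"dy":0.5,"dz":0,"spin":0},{"grip":0,"dx":0,"dy":1,"dz":0,"spin":0},{"grip":0,"dx":0,"dy":1.6,"dz":0,"spin":0},{"grip":0,"dx":0,"dy":2.2,"dz":0,"spin":0},{"grip":0,"dx":0,"dy":2.8,"dz":0,"spin":0},{"grip":0,"dx":0,"dy":3.4,"dz":0,"spin":0},{"grip":0,"dx":0,"dy":4,"dz":0,"spin":0},{"grip":0,"dx":0,"dy":4.6,"dz":0,"spin":0},{"grip":0,"dx":0,"dy":5.2,"dz":0,"spin":0},{"grip":0,"dx":0,"dy":5.8,"dz":0,"spin":0},{"grip":0,"dx":0,"dy":6.4,"dz":0,"spin":0},{"grip":0,"dx":0,"dy":7,"dz":0,"spin":0},{"grip":0,"dx":0,"dy":7.6,"dz":0,"spin":0},{"grip":0,"dx":0,"dy":8.2,"dz":0,"spin":0},{"grip":0,"dx":0,"dy":8.6,"dz":0,"spin":0},{"grip":0,"dx":0,"dy":8.6,"dz":0,"spin":0}]'
```

```text
clock: 12.7
eef_pos: [517.8, 5.3, 97.2]
eef_rot: [-1.571, 0.0, -1.243]
wrist_force: [-0.3, -0.0, -5.3]
finger_gap: 13.6
```

11.7 mm to go; I'll do this part slowly.

```bash
python3 -m jog '[{"grip":0,"dx":0,"dy":0.2,"dz":0,"spin":0},{"grip":0,"dx":0,"dy":0.4,"dz":0,"spin":0},{"grip":0,"dx":0,"dy":0.6,"dz":0,"spin":0},{"grip":0,"dx":0,"dy":0.75,"dz":0,"spin":0},{"grip":0,"dx":0,"dy":0.9,"dz":0,"spin":0},{"grip":0,"dx":0,"dy":1.0,"dz":0,"spin":0},{"grip":0,"dx":0,"dy":1.1,"dz":0,"spin":0},{"grip":0,"dx":0,"dy":1.1,"dz":0,"spin":0}]'
```

```text
clock: 13.7
eef_pos: [517.9, 5.3, 86.4]
eef_rot: [-1.571, 0.0, -1.243]
wrist_force: [-0.0, -0.0, -4.9]
finger_gap: 13.7
```

```bash
python3 -m jog '[{"grip":0,"dx":0,"dy":0.05,"dz":0,"spin":0},{"grip":0,"dx":0,"dy":0.1,"dz":0,"spin":0},{"grip":0,"dx":0,"dy":0.15,"dz":0,"spin":0},{"grip":0,"dx":0,"dy":0.15,"dz":0,"spin":0}]'
```

```text
clock: 14.2
eef_pos: [517.9, 5.3, 85.4]
eef_rot: [-1.571, -0.0, -1.243]
wrist_force: [-5.1, 0.3, 4.5]
finger_gap: 13.7
```

```bash
python3 -m jog '[{"grip":2,"dx":0,"dy":0,"dz":0,"spin":0},{"grip":4,"dx":0,"dy":0,"dz":0,"spin":0},{"grip":5,"dx":0,"dy":0,"dz":0,"spin":0},{"grip":5,"dx":0,"dy":0,"dz":0,"spin":0},{"grip":5,"dx":0,"dy":0,"dz":0,"spin":0},{"grip":5,"dx":0,"dy":-1,"dz":0,"spin":0},{"grip":5,"dx":0,"dy":-4,"dz":0,"spin":0},{"grip":5,"dx":0,"dy":-8,"dz":0,"spin":0},{"grip":5,"dx":0,"dy":-12,"dz":0,"spin":0},{"grip":5,"dx":0,"dy":-16,"dz":0,"spin":0},{"grip":5,"dx":0,"dy":-18,"dz":0,"spin":0},{"grip":5,"dx":0,"dy":-18,"dz":0,"spin":0}]'; python3 -c "
from h import *
c=shot('wrist','w7.png')
go(519.5,-312,152,-72.3)"
```

```text
clock: 15.7
eef_pos: [518.2, 5.3, 266.6]
eef_rot: [-1.568, -0.001, -1.243]
wrist_force: [-0.0, 0.1, -0.3]
finger_gap: 49.9
clock 15.75 cur [517.8   5.3 265.1] -71.21 dx 30.09 dy 11.32 dz -10.07 spin 1.09 F [ 0.5  0.1 -1.6] tilt [ 3.e-01 -1.e+03  7.e-01]
```

```bash
python3 -m jog '[{"grip":7,"dx":2,"dy":0,"dz":-0.7,"spin":0},{"grip":7,"dx":6,"dy":0,"dz":-2,"spin":1},{"grip":7,"dx":10.5,"dy":0,"dz":-3.5,"spin":1},{"grip":7,"dx":15,"dy":0,"dz":-5,"spin":1},{"grip":7,"dx":19.5,"dy":1,"dz":-6.5,"spin":1},{"grip":7,"dx":24,"dy":4,"dz":-8,"spin":1.1},{"grip":7,"dx":28,"dy":7.5,"dz":-9.3,"spin":1.1},{"grip":7,"dx":30,"dy":10.5,"dz":-10.1,"spin":1.1},{"grip":7,"dx":30.1,"dy":11.3,"dz":-10.1,"spin":1.1},{"grip":7,"dx":30.1,"dy":11.3,"dz":-10.1,"spin":1.1},{"grip":7,"dx":30.1,"dy":11.3,"dz":-10.1,"spin":1.1}]'; python3 -c "
from h import *
c=shot('wrist','w8.png');a=cv2.imread('pics/w7.png')[0:290,120:520];b=cv2.imread('pics/w8.png')[60:270,200:440]
go(519.5,-312,152,-72.3)
print(proj(c,[[519.5,-312,8]]))
cv2.imwrite('pics/c8.png',np.hstack([cv2.resize(a,(400,290)),cv2.resize(b,None,fx=1.66,fy=1.381)]) if 0 else np.hstack([a,cv2.resize(b,(400,350))[:290]]))"
```

```text
clock: 17.12
eef_pos: [519.9, -311.5, 153.3]
eef_rot: [-1.57, -0.001, -1.261]
wrist_force: [-0.1, -0.3, 0.1]
finger_gap: 69.9
clock 17.18 cur [ 519.9 -311.6  153.3] -72.24 dx 0.03 dy 0.13 dz -0.05 spin 0.06 F [-0.3 -0.7  0.5] tilt [    1.5 -1000.      1.3]
[[318.63104877 187.96204642]]
```

View pics/c8.png

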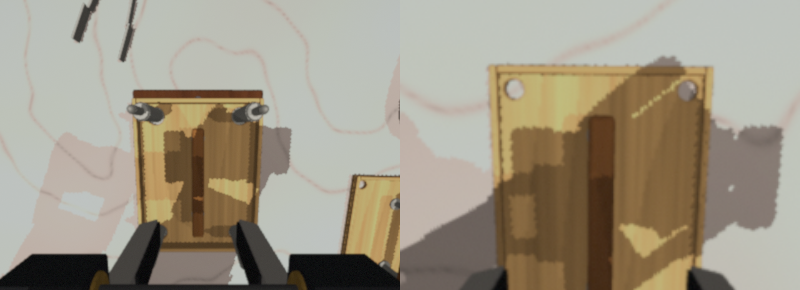

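The deep tray sits over the posts on the stand (left). On the right, the shallow tray is centred under the jaws, with holes at full-frame (269,113) and (373,114).

```bash
python3 -c "
from h import *
c=load('w8');s=monitor.read_state();T=Ro.from_euler('xyz',s['eef_rot']).as_matrix();p=s['eef_pos']
print(((atz(c,[(268.8,113.2),(372.6,114.4)],6)-p)@T).round(1)); c=load('w4'); 
go(519.5,-312,45.5,-72.3)"
```

```text
[[-52.7 147.4  79.9]
 [ 57.2 147.5  78.6]]
clock 17.18 cur [ 519.9 -311.6  153.3] -72.24 dx 0.01 dy 10.78 dz -0.06 spin 0.06 F [-0.3 -0.7  0.5] tilt [    1.5 -1000.      1.3]
```

```bash
python3 -m jog '[{"grip":7,"dx":0.25,"dy":2,"dz":-0.1,"spin":0.5},{"grip":7,"dx":0.25,"dy":5.5,"dz":-0.1,"spin":0.5},{"grip":7,"dx":0.25,"dy":9,"dz":-0.1,"spin":0.5},{"grip":7,"dx":0.25,"dy":10.6,"dz":-0.1,"spin":0.5},{"grip":7,"dx":0.25,"dy":10.6,"dz":-0.1,"spin":0.5},{"grip":0,"dx":0.25,"dy":10.6,"dz":-0.1,"spin":0.5},{"grip":0,"dx":0.25,"dy":10.6,"dz":-0.1,"spin":0.5},{"grip":0,"dx":0.25,"dy":10.6,"dz":-0.1,"spin":0.5},{"grip":0,"dx":0.25,"dy":10.6,"dz":-0.1,"spin":0.5},{"grip":0,"dx":0.25,"dy":10.6,"dz":-0.1,"spin":0.5},{"grip":0,"dx":0.25,"dy":10.6,"dz":-0.1,"spin":0.5},{"grip":0,"dx":0.25,"dy":10.6,"dz":-0.1,"spin":0.5}]' 45; python3 -c "
from h import *
go(517.8,5.3,265.5,-71.2)"
```

```text
clock: 18.68
eef_pos: [519.0, -314.8, 45.9]
eef_rot: [-1.571, 0.0, -1.271]
wrist_force: [-0.8, 1.1, 0.9]
finger_gap: 13.9
clock 18.68 cur [ 519.  -314.8   45.9] -72.81 dx -30.62 dy -21.95 dz 9.35 spin -1.61 F [-0.8  1.1  0.9] tilt [-2.e-01 -1.e+03 -1.e-01]
```

```bash
python3 -m jog '[{"grip":0,"dx":0,"dy":-1,"dz":0,"spin":0},{"grip":0,"dx":0,"dy":-4,"dz":0,"spin":0},{"grip":0,"dx":0,"dy":-8,"dz":0,"spin":0},{"grip":0,"dx":0,"dy":-12,"dz":0,"spin":0},{"grip":0,"dx":0,"dy":-16,"dz":0,"spin":0},{"grip":0,"dx":0,"dy":-20,"dz":0,"spin":0},{"grip":0,"dx":-3,"dy":-22,"dz":0.9,"spin":0},{"grip":0,"dx":-7,"dy":-22,"dz":2.1,"spin":-1},{"grip":0,"dx":-11,"dy":-22,"dz":3.4,"spin":-1.6},{"grip":0,"dx":-15,"dy":-22,"dz":4.6,"spin":-1.6},{"grip":0,"dx":-19,"dy":-22,"dz":5.8,"spin":-1.6},{"grip":0,"dx":-23,"dy":-22,"dz":7,"spin":-1.6},{"grip":0,"dx":-27,"dy":-22,"dz":8.2,"spin":-1.6},{"grip":0,"dx":-29.8,"dy":-22,"dz":9.1,"spin":-1.6},{"grip":0,"dx":-30.6,"dy":-22,"dz":9.35,"spin":-1.6},{"grip":0,"dx":-30.6,"dy":-22,"dz":9.35,"spin":-1.6},{"grip":0,"dx":-30.6,"dy":-22,"dz":9.35,"spin":-1.6},{"grip":0,"dx":-30.6,"dy":-22,"dz":9.35,"spin":-1.6}]'; python3 -c "
from h import *
go(517.8,5.3,265.5,-71.2)
c=shot('wrist','w9.png')
a=c['color'][70:200,200:440,::-1];cv2.imwrite('pics/c9.png',cv2.resize(a,None,fx=3.3,fy=3.3,interpolation=cv2.INTER_CUBIC))"
```

```text
clock: 20.92
eef_pos: [517.9, 4.3, 265.9]
eef_rot: [-1.571, -0.0, -1.244]
wrist_force: [0.7, 1.0, -3.4]
finger_gap: 13.4
clock 20.93 cur [517.9   4.3 265.9] -71.27 dx -0.10 dy 0.04 dz 0.02 spin -0.07 F [ 0.7  1.  -3.4] tilt [ 1.e-01 -1.e+03 -1.e-01]
```

View pics/c9.png

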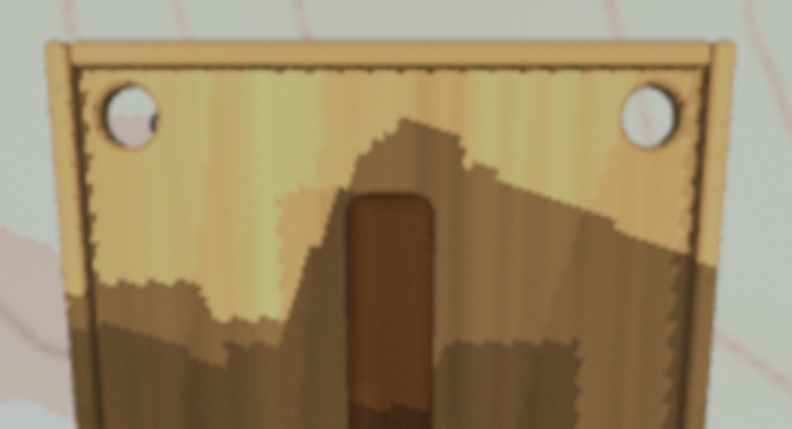

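```bash
python3 -c "
from h import *
s=monitor.read_state();T=Ro.from_euler('xyz',s['eef_rot']).as_matrix();p=s['eef_pos']
g=lambda L,o,k:(np.array(L,float)+.5)/k-.5+o
f=lambda P:((P-p)@T)
c=load('w9');H=f(atz(c,g([(131,116),(650,117)],[200,70],3.3),224))
a=f(atz(load('w6'),g([(148,162),(633,161)],[200,60],3.3),150)); b=f(atz(load('w5'),g([(142,187),(504,187)],[200,40],2.7),190.5))
print(H.round(1),a.round(1),b.round(1)); print((a-H).mean(0),(b-H).mean(0))
# image code: hole centroid & expected pin pixel
D=f(atz(load('w6'),g([(129,154),(652,154)],[200,60],3.3),162)); print('deep holes in w6',D.round(1))
P=a.mean(0);print(proj(c,p+T@np.array([[P[0]-55,s['eef_pos'][2]-191,P[2]],[P[0]+55,s['eef_pos'][2]-191,P[2]]]).T if 0 else np.array([p+T@np.array([P[0]+k,p[2]-191,P[2]]) for k in(-55,55)])))
"
```

```text
[[-55.8  41.9  81.8]
 [ 54.9  41.9  81.5]] [[-56.2 115.9  80.9]
 [ 53.3 115.9  81.1]] [[-57.1  75.4  81.7]
 [ 52.3  75.4  81.9]]
[-0.99522675 74.00001135 -0.66413392] [-1.93317099 33.49987995  0.1191834 ]
deep holes in w6 [[-57.3 103.9  81.9]
 [ 54.3 103.9  82. ]]
[[249.27089241 108.45183878]
 [384.25082518 108.39171199]]
```

```bash
python3 -m jog '[{"grip":0,"dx":-0.12,"dy":0.5,"dz":0,"spin":0},{"grip":0,"dx":-0.12,"dy":1,"dz":0,"spin":0},{"grip":0,"dx":-0.12,"dy":1.5,"dz":0,"spin":0},{"grip":0,"dx":-0.12,"dy":1.9,"dz":0,"spin":0},{"grip":0,"dx":-0.12,"dy":2.1,"dz":0,"spin":0},{"grip":0,"dx":-0.12,"dy":2.1,"dz":0,"spin":0},{"grip":0,"dx":-0.12,"dy":2.1,"dz":0,"spin":0},{"grip":0,"dx":-0.12,"dy":2.1,"dz":0,"spin":0}]'; python3 -c "
from h import *
go(517.8,5.3,265.5,-71.2)
c=shot('wrist','w10.png');a=c['color'][:,:,::-1]
L=a[88:123,222:257];R=a[88:123,378:413]
cv2.imwrite('pics/c10.png',np.hstack([cv2.resize(x,(395,395),interpolation=cv2.INTER_CUBIC) for x in(L,R)]))"
```

```text
clock: 21.98
eef_pos: [517.6, 6.2, 245.1]
eef_rot: [-1.571, -0.0, -1.243]
wrist_force: [-0.5, -0.3, -3.0]
finger_gap: 14.0
clock 21.98 cur [517.6   6.2 245.1] -71.21 dx 0.09 dy -2.04 dz -0.00 spin -0.01 F [-0.5 -0.3 -3. ] tilt [ 1.e-01 -1.e+03  2.e-01]
```

View pics/c10.png

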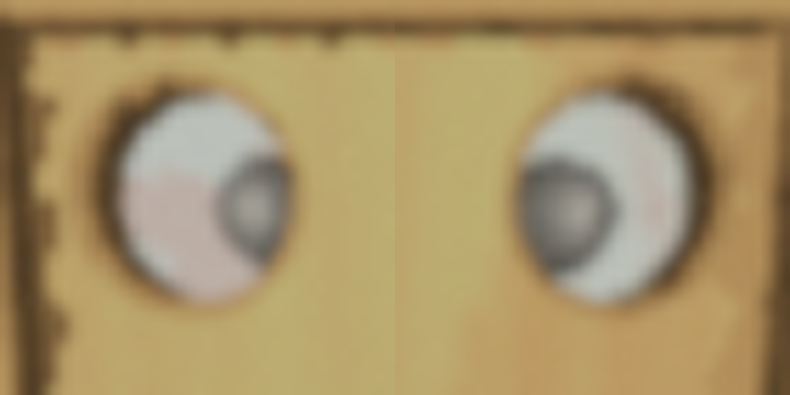

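```bash
python3 -c "
from h import *
s=monitor.read_state();T=Ro.from_euler('xyz',s['eef_rot']).as_matrix();p=s['eef_pos'];c=load('w10')
f=lambda L,z:((atz(c,L,z)-p)@T)
H=f([(238.91,104.82),(396.99,104.82)],207.2)
for z in(187,190):
  P=f([(246,106.06),(392.08,106.2)],z);print(H.round(2),P.round(2),(P-H).mean(0).round(2))
"
```

```text
[[-55.19  37.89  81.55]
 [ 53.97  37.9   81.52]] [[-55.14  58.09  81.91]
 [ 55.58  58.1   81.78]] [ 0.83 20.2   0.31]
[[-55.19  37.89  81.55]
 [ 53.97  37.9   81.52]] [[-54.43  55.09  81.73]
 [ 54.85  55.1   81.6 ]] [ 0.82 17.2   0.13]
```

```bash
python3 -m jog '[{"grip":0,"dx":0.08,"dy":0,"dz":0.02,"spin":0},{"grip":0,"dx":0.08,"dy":0.2,"dz":0.02,"spin":0},{"grip":0,"dx":0.08,"dy":0.4,"dz":0.02,"spin":0},{"grip":0,"dx":0.08,"dy":0.6,"dz":0.02,"spin":0},{"grip":0,"dx":0.08,"dy":0.8,"dz":0.02,"spin":0},{"grip":0,"dx":0.08,"dy":1.0,"dz":0.02,"spin":0},{"grip":0,"dx":0.08,"dy":1.2,"dz":0.02,"spin":0},{"grip":0,"dx":0.08,"dy":1.4,"dz":0.02,"spin":0},{"grip":0,"dx":0.08,"dy":1.4,"dz":0.02,"spin":0}]'
```

```text
clock: 23.15
eef_pos: [517.9, 5.5, 230.8]
eef_rot: [-1.571, 0.0, -1.243]
wrist_force: [0.8, 0.3, -3.0]
finger_gap: 13.8
```

```bash
python3 -m jog '[{"grip":0,"dx":0,"dy":0.3,"dz":0,"spin":0},{"grip":0,"dx":0,"dy":0.7,"dz":0,"spin":0},{"grip":0,"dx":0,"dy":1.1,"dz":0,"spin":0},{"grip":0,"dx":0,"dy":1.5,"dz":0,"spin":0},{"grip":0,"dx":0,"dy":1.9,"dz":0,"spin":0},{"grip":0,"dx":0,"dy":2.3,"dz":0,"spin":0},{"grip":0,"dx":0,"dy":2.7,"dz":0,"spin":0},{"grip":0,"dx":0,"dy":3.0,"dz":0,"spin":0},{"grip":0,"dx":0,"dy":3.2,"dz":0,"spin":0},{"grip":0,"dx":0,"dy":3.3,"dz":0,"spin":0},{"grip":0,"dx":0,"dy":3.3,"dz":0,"spin":0}]'
```

```text
clock: 24.52
eef_pos: [518.0, 5.5, 198.0]
eef_rot: [-1.571, -0.0, -1.243]
wrist_force: [-0.1, 0.3, -3.2]
finger_gap: 13.6
```

```bash
python3 -m jog '[{"grip":0,"dx":0,"dy":0.05,"dz":0,"spin":0},{"grip":0,"dx":0,"dy":0.1,"dz":0,"spin":0},{"grip":0,"dx":0,"dy":0.15,"dz":0,"spin":0},{"grip":0,"dx":0,"dy":0.2,"dz":0,"spin":0},{"grip":0,"dx":0,"dy":0.2,"dz":0,"spin":0}]'
```

```text
clock: 25.15
eef_pos: [518.0, 5.5, 196.0]
eef_rot: [-1.571, -0.0, -1.243]
wrist_force: [-0.4, 0.3, -2.2]
finger_gap: 13.4
```

```bash
python3 -m jog '[{"grip":0,"dx":0,"dy":0.04,"dz":0,"spin":0},{"grip":0,"dx":0,"dy":0.08,"dz":0,"spin":0},{"grip":0,"dx":0,"dy":0.08,"dz":0,"spin":0},{"grip":0,"dx":0,"dy":0.08,"dz":0,"spin":0}]'
```

```text
clock: 25.65
eef_pos: [518.0, 5.5, 195.9]
eef_rot: [-1.57, -0.0, -1.243]
wrist_force: [-4.4, -0.9, 6.0]
finger_gap: 13.7
```

The tray touched down at a TCP height that puts its underside at 150 mm. Now I'll release it and lift away.

```bash
python3 -m jog '[{"grip":2,"dx":0,"dy":0,"dz":0,"spin":0},{"grip":4,"dx":0,"dy":0,"dz":0,"spin":0},{"grip":5,"dx":0,"dy":0,"dz":0,"spin":0},{"grip":5,"dx":0,"dy":0,"dz":0,"spin":0},{"grip":5,"dx":0,"dy":0,"dz":0,"spin":0},{"grip":5,"dx":0,"dy":-1,"dz":0,"spin":0},{"grip":5,"dx":0,"dy":-3,"dz":0,"spin":0},{"grip":5,"dx":0,"dy":-6,"dz":0,"spin":0},{"grip":5,"dx":0,"dy":-9,"dz":-1,"spin":0},{"grip":5,"dx":0,"dy":-12,"dz":-4,"spin":0},{"grip":5,"dx":0,"dy":-14,"dz":-8,"spin":0},{"grip":5,"dx":0,"dy":-15,"dz":-11,"spin":0},{"grip":5,"dx":0,"dy":-15,"dz":-12,"spin":0},{"grip":5,"dx":0,"dy":-15,"dz":-12,"spin":0},{"grip":5,"dx":0,"dy":-15,"dz":-12,"spin":0}]'; python3 -c "
from h import *
c=shot('wrist','w11.png');shot('side','s11.png')
cv2.imwrite('pics/fin.png',np.hstack([cv2.imread('pics/w11.png')[0:290,140:500],cv2.resize(cv2.imread('pics/s11.png')[130:320,190:440],(382,290))]))"
```

```text
clock: 27.52
eef_pos: [404.9, -33.0, 344.6]
eef_rot: [-1.572, 0.001, -1.243]
wrist_force: [0.6, -0.6, 0.5]
finger_gap: 50.2
```

The picture limit is reached, so I'll check numerically. I'll compare the tray outline in the last wrist image with the outline predicted at 150 mm.

```bash
python3 -c "
from h import *
c=load('w11');im=c['color'][:,:,::-1].copy();hsv=cv2.cvtColor(im,cv2.COLOR_BGR2HSV)
m=((hsv[:,:,0]>8)&(hsv[:,:,0]<30)&(hsv[:,:,1]>70)&(hsv[:,:,2]>60)).astype(np.uint8);m[225:]=0
r=np.radians(18.8);R=np.array([[np.cos(r),-np.sin(r)],[np.sin(r),np.cos(r)]])
def q(z,l=188,w=138): return proj(c,np.c_[np.array(rect(l,w))@R.T+[517.9,5.4],[z]*4])
n,lab,st,ce=cv2.connectedComponentsWithStats(m)
for k in np.argsort(-st[1:,4])[:3]+1:
  pts=np.argwhere(lab==k)[:,::-1].astype(np.int32);print(st[k],cv2.approxPolyDP(cv2.convexHull(pts),4,True)[:,0].tolist())
print('shallow rim z166',q(166).round().tolist(),'deep rim z72',q(72,200,160).round().tolist())
s=monitor.read_state();print(s['clock'],s['wrist_force'],np.abs(s['qd']).max())
"
```

```text
[  254     0   129   162 19201] [[382, 0], [374, 159], [262, 159], [254, 0]]
[ 513    0   70   57 2832] [[582, 0], [558, 41], [540, 54], [521, 55], [513, 35], [519, 0]]
[514  50   5   5   6] [[518, 54], [514, 50]]
shallow rim z166 [[253.0, -18.0], [384.0, -18.0], [376.0, 161.0], [262.0, 161.0]] deep rim z72 [[260.0, 10.0], [377.0, 10.0], [371.0, 157.0], [266.0, 157.0]]
27.625 [ 0.4910458   0.61058281 -0.38183531] 0.0029412775279418824
```

```bash
python3 -c "
from cell import ticket
print(ticket.sign_off())"
```

```text
the job is handed in; nothing more can be done
None
```

Both trays are on the stand, and I handed the job in at about 27.6 s of the 72 s allowed. No verdict was reported.

- **Deep tray:** I lined it up by looking at the pins through its holes and lowered it slowly. It touched down at the expected 40 mm with a net wrist force of about 5 N. A picture taken after I let go showed it seated over the posts.
- **Shallow tray:** I placed it the same way, correcting about 1 mm sideways just above the pin tips. It touched down at 150 mm, with about 6 N upward at the wrist.
- **Last checks:** The outline of the shallow tray in the final wrist image was within about 2 pixels of the prediction for 150 mm, level and aligned. Its far edge was outside the picture, so that side was not checked. The arm was still, with only noise on the wrist force, and clear of everything.
- **What went wrong or was not checked:**
    - My first move was refused because of incomplete rows, and that used up one picture.
    - I could not view a final picture because the limit of 12 was reached, so the final check was numerical.
    - Some early position estimates from near the picture edges disagreed by 10–20 mm, so I relied on the close-up views instead.
    - I did not measure the loaf, boxes, jar and tongs again, but the arm's path stayed well clear of them.

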